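# Zero the bench thickness gauge and hold its foot lifted at 3 mm

## Task

Zero the jeweller's thickness gauge: with its foot down on the anvil, turn the zero-set knob above the column until the pointer stands on the double zero line of the dial face. Then press the thumb pad of the lifting lever down with the fingers until the gauge reads 3 mm (pointer on the third long line clockwise from zero) and finish while holding it pressed there, so that I can slip a ring under the foot; do not run the lever to its lower stop, keep off the dial, and leave the tools lying around where they are.

Things in the scene. Friction and masses are not known exactly. Their poses are not given: they have to be found in the camera images.
- gauge: bench thickness gauge, fixed: grey cast base 175 x 110 x 32 mm, round steel anvil (top at 48 mm), column, arm with a dial face up, long lever beyond it. Origin on the table surface; x axis runs from the column (x = -65 mm) over anvil, spindle and dial axis (x = 35 mm) to the lever's pad (x = 130 mm); z up. The clamp screw with a cross bar behind the column is not to be used
- dial: dial case of the gauge, bezel 76 mm across; origin at its underside centre 104 mm above the table, glass 24 mm above that, axes as the gauge. White face: 0.1 mm lines, long ones 1 mm apart; one pointer turn is 5 mm of foot travel, rising clockwise seen from above. Zero is the double line. Fragile: no touch above 2 N
- zero_mark (a point): the zero line of the dial face, 30 mm from the dial's axis; it turns with the face
- three_mark (a point): the 3 mm line of the dial face, 30 mm from the dial's axis, 216 degrees clockwise from zero; it turns with the face
- pointer_tip (a point): tip of the black pointer, 30 mm from the dial's axis; with the foot down it points from there to the column; the lever turns it clockwise
- zero_knob (a joint): angle of the zero-set knob, rad, growing clockwise seen from above, range -4 to 4. One rad clockwise turns the dial face 0.2 rad clockwise under the pointer. With the foot down the zero line is under the pointer at 0; it starts 1.2 to 2.8 rad below that, so turn it clockwise. It stays where it is left (friction 0.03 N m)
- knob_grip (a point): where to grip the zero-set knob, on its vertical axis, 170 mm above the table: black ribbed round knob 30 mm across and 22 mm high (159 to 181 mm above the table) above the column; under it a bearing 22 mm across, and from 122 mm down a boss 46 mm across
- spindle (a joint): height of the foot above the anvil in m: 0 resting, 0.003 at a 3 mm gap. 15 mm per rad of the lever
- lift_lever: steel lifting lever, 10 mm wide, with a thumb pad; origin on its level pivot, 76 mm above the table at x = 50 mm of the gauge; x axis along the lever to the pad. Pressing the pad down lifts the foot. Spring return: about 2.3 N at the pad at rest, 5.5 N at 3 mm. At 3 mm it has turned 0.2 rad; lower stop at 0.32 rad (4.8 mm)
- lever_pad (a point): top centre of the black round thumb pad, 28 mm across, at the lever's end, 80 mm from the pivot, 84 mm above the table at rest; it goes down 5.3 mm for each mm of foot lift (16 mm at 3 mm)
- saw_frame: piercing saw, black bow and wooden handle, about 235 x 130 mm, lying flat; loose
- bench_block: steel block 65 x 65 x 18 mm, loose
- ring_clamp: wooden hand clamp 160 x 24 x 25 mm, lying; loose
- ring_tray: wooden tray 100 x 70 x 16 mm with three rings, loose
- pliers: flat pliers 155 mm long, lying; loose
- hammer: hammer 240 mm long, lying; loose
- jar: glass jar 56 mm across, 65 mm high; loose

How it is judged (in metres and radians):
On the way, in this order (a step that is already met when the one before it is completed fails the run):
1. with the foot down on the anvil the zero line is brought under the pointer (within 2 mm at its tip, 0.05 mm of reading) (distance between pointer_tip and zero_mark below 0.002 m and value of joint spindle below 0.0002 m), for 0.3 s.
2. the fingers press the lever and the foot stands open 3 mm, within 0.4 mm, for half a second (value of joint spindle between 0.0026 and 0.0034 m and contact force between the fingers and lift_lever above 2 N), for 0.5 s.
At the end, for the whole second after the job is handed in: the fingers hold the lever pressed with more than 2 N, the foot 2.6 to 3.4 mm above the anvil through the last second, and the zero-set knob still within 0.34 rad of the zero setting (all of step 2 and value of joint zero_knob between -0.34 and 0.34 rad); the arm keeps its last pose, push and grip.
It fails at once if the lever is run towards its lower stop (foot above 4.3 mm) (value of joint spindle above 0.0043 m).
It fails at once if the dial is touched with more than 2 N (contact force between any of the fingers, the arm and dial above 2 N).
It fails at once if a tool or the tray lying around is moved by more than 20 mm (distance of any of saw_frame, bench_block, ring_clamp, ring_tray, pliers, hammer, jar from where it was at the start of the episode above 0.02 m).
It also fails if it takes over 51 s, if anything falls off the work surface, if the arm or the gripper's body presses on something with over 40 N, if the wrist force passes 120 N, or if a joint passes its speed limit or range.

## Robot

A 7-joint arm with a two-finger parallel gripper is mounted at the origin on the work surface. World frame = base frame: x ahead of the robot, y to its left, z up, the work surface at z = 0. Lengths are in mm, angles in rad, forces in N, time in s.
With the tool pointing down it reaches from about 400 to 875 mm from the base axis. Payload 19.3 kg.
Tool frame: the origin (TCP) lies at the very end of the fingers, on their centre line; the grasp point (between the pads) lies 19 mm behind it (grip_point_offset is the z of the grasp point in the tool frame, in mm); z points along the fingers, x is the direction in which the jaws open and shut, and the axes are right-handed (so a half turn about z gives the same grasp; the last joint's range is limited). The gripper opens to 85 mm and grips with 20 to 120 N. Pads are 22 mm wide; open, the fingers measure 114 mm over their backs; the gripper's body (76 mm by 85 mm) begins 54 mm behind the grasp point. The pads swing forward as they close: fully open they stand 13 mm farther back than shut.
Start: joints at [-1.263, 0.521, -0.036, 1.599, 0.021, 1.021, -0.113], TCP at [230.565, 580.907, 197.791] pointing down, gripper open.
Joint ranges: [-2.91, 2.91], [-0.3, 2.13], [-1.5, 1.42], [0.17, 2.43], [-1.26, 4.41], [0.16, 1.93], [-2.52, 2.52]. Speed limits (rad/s): [1.89, 1.89, 2.39, 2.39, 3.01, 3.01, 3.01].

## Interface

Orientations are given as a 3x3 rotation matrix whose columns are the frame's x, y, z axes.
In Python, from workcell import movep, movel, goto_joints, open_gripper, clamp, wait, inverse_kinematics, read_state, camera, PlanningError, finish_job, grip_point_offset gives the robot as it stands. Calls block until the motion is done:
- movep(position, orientation): joint-space move of the TCP to a pose.
- movel(position, frame=None, max_speed=150, guard=None): straight line of the TCP; frame=None keeps the orientation; max_speed is the mean speed in mm/s. With guard (N) it stops when the force on the tool has changed by that much, and returns True; else False.
- goto_joints(angles): joint-space move.
- open_gripper() and clamp(): open the fingers fully, or close them until they stop; the grip force is fixed at half the most.
- wait(seconds).
- inverse_kinematics(position, orientation): joint angles nearest the present ones, or None.
- read_state(): the state.
- camera(name): name is "side" or "top"; returns a dict with "image" (384x512x3 uint8, blue, green, red), "range_z" (384x512 float32, mm along the optical axis (not along the pixel's ray), 0 where there is no reading), "fx", "fy", "cx", "cy" (pixels), "dist_coeffs" ([k1, k2, p1, p2, k3] as OpenCV has them; the pictures are not rectified), "cam_to_world" (4x4, takes a point from camera to world coordinates). Camera axes: x right, y up, looking along -z (the intrinsics and any distortion apply to the point x, -y, -z); pixel columns grow to the right and rows downward; lengths in mm; the calibration is good to about 2 mm. A picture is of the moment at which its call begins.
A pose or a line that the arm cannot do raises PlanningError and nothing moves.
- finish_job(): hands the job in, once; it reports no verdict.
The state is a dict: "time": time; "qpos": joint angles; "qvel": joint speeds; "joint_efforts": joint torques, N m; "eef_pos": TCP position; "tool_rot": TCP orientation; "ft_force": force on the tool from outside, world axes, zero at the start; "torque": the same for the moment, N m; "finger_gap": finger opening in mm.
Only numpy, scipy, OpenCV 4.12 (cv2) and the standard library are available. Lean on these libraries where they do the work, as an engineer would, in place of code of your own. Each camera call takes 0.05 s, during which the arm holds its last target. There are 200 camera calls.

## Working session

There is one attempt and no reset: what is moved stays moved. The work goes in short steps, each a Python script; the robot and the scene stay as the last script left them, time stands still between calls to the robot, and variables do not carry over. Pictures are saved under pics/ and viewed, about 8 in all and at most 12, crops included, and the job is handed in when it is done.

```bash
mkdir -p pics; ls
cat > h.py <<'E'
import numpy as np, cv2
from workcell import *
def grab(n,tag):
    c=camera(n); np.savez('pics/'+tag+'.npz',**{k:np.array(v) for k,v in c.items()}); cv2.imwrite('pics/'+tag+'.png',c['image']); return c
def load(tag): return dict(np.load('pics/'+tag+'.npz'))
def K(c): return np.array([[c['fx'],0,c['cx']],[0,c['fy'],c['cy']],[0,0,1.]],float)
def ray(c,u,v):
    p=cv2.undistortPoints(np.array([[[u,v]]],float),K(c),np.array(c['dist_coeffs'],float))[0,0]
    return np.array([p[0],-p[1],-1.])
def pix(c,u,v,z=None):
    """world point from depth, or on the plane of world height z"""
    d=ray(c,u,v); T=np.array(c['cam_to_world'],float)
    if z is None: s=float(c['range_z'][int(round(v)),int(round(u))])
    else: s=(z-T[2,3])/(T[:3,:3]@d)[2]
    return T[:3,:3]@(d*s)+T[:3,3]
def proj(c,P):
    T=np.array(c['cam_to_world'],float); q=T[:3,:3].T@(np.array(P,float)-T[:3,3]); q=np.array([q[0],-q[1],-q[2]])
    return cv2.projectPoints(q.reshape(1,1,3),np.zeros(3),np.zeros(3),K(c),np.array(c['dist_coeffs'],float))[0].ravel()
E
python3 - <<'E'
from h import *
a=grab('top','t0');b=grab('side','s0')
for c in(a,b): print(np.round(c['cam_to_world'],2).tolist(),c['fx'],c['dist_coeffs'])
s=read_state();print(s['time'],s['tool_rot'],s['ft_force'],grip_point_offset)
E
```

```text
pics
[[0.02, 0.98, -0.18, 316.35], [-1.0, 0.02, -0.0, -32.65], [0.0, 0.18, 0.98, 1216.43], [0.0, 0.0, 0.0, 1.0]] 353.3723662855725 [-0.05091014  0.          0.          0.          0.        ]
[[-1.0, 0.04, -0.03, 501.5], [-0.04, -0.63, 0.78, 784.81], [0.01, 0.78, 0.63, 745.07], [0.0, 0.0, 0.0, 1.0]] 374.4065298908487 [-0.09476787  0.          0.          0.          0.        ]
0.1 [[ 3.68915003e-01  9.29463077e-01 -3.30013498e-04]
 [ 9.29462576e-01 -3.68915147e-01 -9.66358127e-04]
 [-1.01994118e-03  4.97688153e-05 -9.99999479e-01]] [ 0.56883604 -0.28691714 -0.23813681] -18.700000000000003
```

View pics/t0.png

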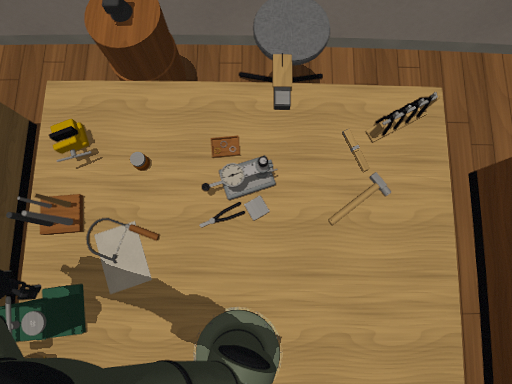

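View pics/s0.png

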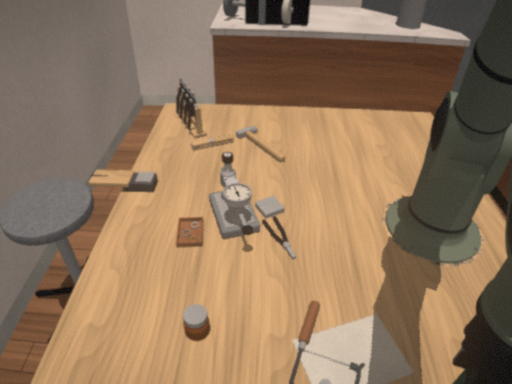

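Top view: the gauge has its knob near (263,161), dial near (233,174) and pad near (206,187). The tray, pliers and block are close on either side. Enlarging both views.

Run:
```python
from h import *
a=load('t0');b=load('s0')
A=cv2.resize(a['image'][135:225,190:290],None,fx=6,fy=6,interpolation=cv2.INTER_CUBIC)
B=cv2.resize(b['image'][145:265,170:270],None,fx=5,fy=5,interpolation=cv2.INTER_CUBIC)
cv2.imwrite('pics/t0c.png',A);cv2.imwrite('pics/s0c.png',B)
```

```text
(no output)
```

View pics/t0c.png

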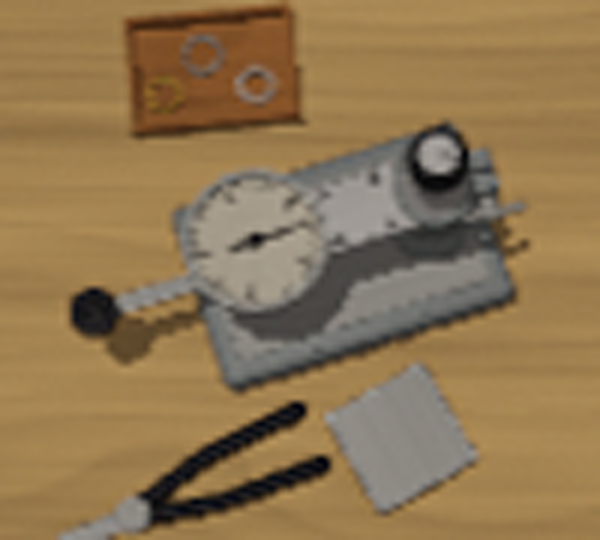

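View pics/s0c.png

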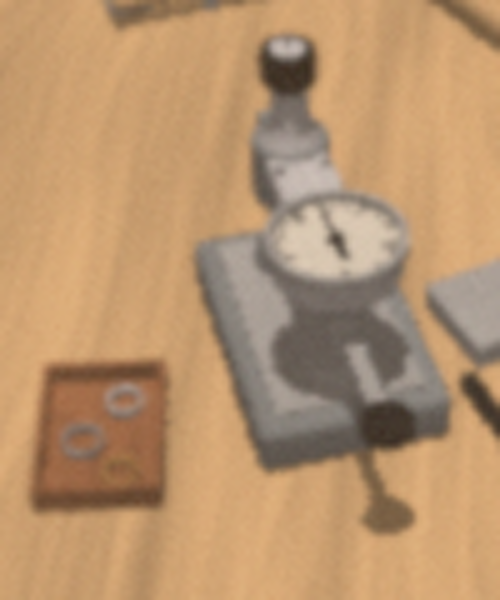

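The crops show, in the top view, the knob top at (440,155), dial centre at (257,240) and pad at (95,312). In the side view they are at (289,46), (336,238) and (388,420). The pointer aims at the knob.

Run:
```python
from h import *
a=load('t0');b=load('s0')
for n,z,t,s in(('knob',181,(440,155),(289,46)),('dial',128,(257,240),(336,238)),('pad',84,(95,312),(388,420))):
    t=((t[0]+.5)/6-.5+190,(t[1]+.5)/6-.5+135); s=((s[0]+.5)/5-.5+170,(s[1]+.5)/5-.5+145)
    print(n,pix(a,*t,z).round(1),pix(a,*t).round(1),pix(b,*s,z).round(1),pix(b,*s).round(1))
```

```text
knob [597.5 -70.  181. ] [597.7 -70.  180.3] [596.4 -72.3 181. ] [596.4 -71.6 181.5]
dial [563.9  23.9 128. ] [563.6  23.8 129.4] [563.9  27.4 128. ] [564.   26.6 127.3]
pad [532.2 113.3  84. ] [531.  112.5  90.3] [531.9 116.   84. ] [531.9 117.1  85.1]
```

```bash
cat >> h.py <<'E'
D=np.array([-0.331,0.9436]);D/=np.linalg.norm(D); C0=np.array([564.3,23.1])
def G(x,y=0): return C0+(x-33.33)*D+y*np.array([-D[1],D[0]])   # gauge x,y -> world
def rect(c,cen,z=126,S=6,R=42):
    """dial seen from above, column up (clockwise angles rise clockwise)"""
    n=int(R*S); g=np.arange(-n,n,S/1.0)  # coarse grid, then resized maps
    up=-D; rt=np.array([up[1],-up[0]])
    k=np.arange(-R,R+.1,3.)
    m=np.array([[proj(c,[*(np.array(cen)+x*rt-y*up),z]) for x in k] for y in k],np.float32)
    q=((np.arange(-n,n)+.5)/S+R)/3
    X,Y=np.meshgrid(q,q)
    m=cv2.remap(m,X.astype(np.float32),Y.astype(np.float32),cv2.INTER_LINEAR)
    return cv2.remap(c['image'],m,None,cv2.INTER_CUBIC)
def polar(im,S=6):
    g=cv2.cvtColor(im,cv2.COLOR_BGR2GRAY); h=im.shape[0]/2
    return cv2.warpPolar(g,(int(42*S),720),(h,h),42*S,cv2.WARP_POLAR_LINEAR) # rows: angle cw from +x(right)
def phase(im,r0=26,r1=31,S=6,N=10):
    p=polar(im)[:,int(r0*S):int(r1*S)].mean(1); p=255-p
    a=np.arange(720)*np.pi/360+np.pi/2          # clockwise from up (column)
    F=(p*np.exp(1j*N*a)).sum()/p.sum(); return np.degrees(np.angle(F))/N,abs(F)
E
python3 - <<'E'
from h import *
a=load('t0');b=load('s0')
cen={'t':(563.9,23.9),'s':(563.9,27.0)}
ims=[rect(a,cen['t']),rect(b,cen['s'])]
for i in ims: print([tuple(np.round(phase(i,r0,r0+4),3)) for r0 in(22,24,26,28)],[tuple(np.round(phase(i,r0,r0+4,N=5),3)) for r0 in(20,22,24,26)])
cv2.imwrite('pics/d0.png',cv2.resize(np.hstack(ims),(800,400)))
E
```

```text
[(np.float64(2.805), np.float64(0.032)), (np.float64(3.112), np.float64(0.057)), (np.float64(3.908), np.float64(0.072)), (np.float64(5.455), np.float64(0.066))] [(np.float64(-19.631), np.float64(0.013)), (np.float64(-26.548), np.float64(0.029)), (np.float64(-28.761), np.float64(0.039)), (np.float64(-29.408), np.float64(0.036))]
[(np.float64(2.688), np.float64(0.061)), (np.float64(3.81), np.float64(0.077)), (np.float64(4.764), np.float64(0.076)), (np.float64(5.652), np.float64(0.059))] [(np.float64(-12.24), np.float64(0.012)), (np.float64(-27.28), np.float64(0.03)), (np.float64(-29.338), np.float64(0.049)), (np.float64(-28.774), np.float64(0.047))]
```

View pics/d0.png

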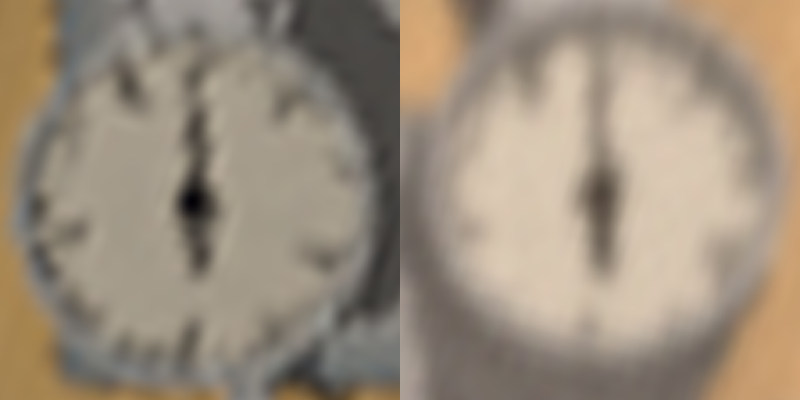

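Both rectified views (column up) show the heavy double zero line about 30° anticlockwise of the pointer. The long lines sit at about -30, 42, 114 and 186°, so the knob needs about 2.65 rad clockwise. Now checking which wrist yaws are possible.

```bash
cat >> h.py <<'E'
def down(t): c,s=np.cos(t),np.sin(t); return np.array([[c,s,0],[s,-c,0],[0,0,-1.]])
E
python3 - <<'E'
from h import *
k=G(-65);p=G(130);print(k,p)
for t in np.arange(-3.1,3.2,.4):
    q=inverse_kinematics([*k,151],down(t)); q2=inverse_kinematics([*p,84],down(t)); print(round(t,2),None if q is None else np.round(q,2),None if q2 is None else np.round(q2,2))
E
```

```text
[596.84817456 -69.68688071] [532.30130138 114.32045926]
-3.1 [-0.67  0.92  1.22  1.75 -0.94  1.19 -2.26] [ 0.49  0.92 -1.28  1.87  0.98  1.16  2.03]
-2.7 [-0.67  0.92  1.22  1.75 -0.94  1.19 -1.86] [-1.04  0.99  1.22  1.95 -1.09  1.08 -2.02]
-2.3 [-0.67  0.92  1.22  1.75 -0.94  1.19 -1.46] [-1.04  0.99  1.22  1.95 -1.09  1.08 -1.62]
-1.9 [-0.48  0.67  0.76  1.74 -0.55  0.96 -1.4 ] [-0.76  0.65  0.63  1.93 -0.55  0.74 -1.7 ]
-1.5 [-0.46  0.66  0.74  1.74 -0.53  0.96 -1.01] [-0.72  0.63  0.57  1.93 -0.5   0.72 -1.35]
-1.1 [-0.46  0.65  0.73  1.74 -0.52  0.95 -0.62] [-0.69  0.62  0.53  1.93 -0.46  0.71 -0.99]
-0.7 [-0.42  0.63  0.66  1.74 -0.47  0.94 -0.27] [-0.68  0.61  0.5   1.93 -0.44  0.71 -0.61]
-0.3 [-0.37  0.61  0.58  1.73 -0.41  0.92  0.08] [-0.62  0.59  0.42  1.93 -0.37  0.7  -0.28]
0.1 [-0.31  0.59  0.48  1.73 -0.33  0.91  0.41] [-0.57  0.58  0.34  1.92 -0.29  0.69  0.05]
0.5 [-0.26  0.57  0.4   1.73 -0.27  0.9   0.76] [-0.51  0.57  0.26  1.92 -0.22  0.68  0.39]
0.9 [-0.21  0.56  0.33  1.73 -0.22  0.89  1.11] [-0.45  0.56  0.18  1.92 -0.15  0.68  0.72]
1.3 [-0.16  0.55  0.26  1.72 -0.17  0.89  1.47] [-0.39  0.55  0.1   1.92 -0.08  0.68  1.06]
1.7 [-0.12  0.54  0.19  1.72 -0.13  0.89  1.83] [-0.32  0.55 -0.01  1.91  0.    0.68  1.38]
2.1 [-0.04  0.54  0.09  1.72 -0.06  0.89  2.17] [-0.23  0.55 -0.13  1.91  0.1   0.69  1.68]
2.5 [ 0.05  0.53 -0.04  1.71  0.03  0.9   2.49] [-0.16  0.55 -0.22  1.9   0.18  0.7   2.02]
2.9 [ 0.78  0.87 -1.28  1.67  0.87  1.28  2.22] [-0.09  0.56 -0.31  1.9   0.25  0.72  2.35]
```

Run:
```python
from h import *
k=G(-65)
p=read_state()['eef_pos']; movel([p[0],p[1],255])
movep([*k,255],down(1.55)); print(read_state()['qpos'].round(3) if hasattr(read_state()['qpos'],'round') else read_state()['qpos'])
print(movel([*k,152],max_speed=60,guard=8))
grab('top','t1');grab('side','s1')
s=read_state();print(s['time'],s['eef_pos'],s['ft_force'])
clamp(); s=read_state();print(s['time'],s['finger_gap'],s['ft_force'],s['eef_pos'],s['qpos'])
b=load('s1');a=load('t1')
r=cv2.resize(rect(b,(563.9,27.0)),(400,400))
B=cv2.resize(b['image'][100:220,180:280],(400,480),interpolation=cv2.INTER_CUBIC)
cv2.imwrite('pics/v1.png',np.hstack([B,cv2.copyMakeBorder(r,0,80,0,0,0)]))
```

```text
[-0.287  0.461  0.441  1.615 -0.213  1.114  1.76 ]
False
5.2417 [596.94495137 -69.69773247 152.2128823 ] [ 0.50598964 -0.38074827 -0.37103368]
6.0083 -0.05781942136955607 [-0.53032718 -0.60451904  0.62664966] [596.82270339 -69.68531469 151.98297117] [-0.25298324  0.56784146  0.39697351  1.72709959 -0.26856866  0.90061136
  1.80602932]
```

View pics/v1.png

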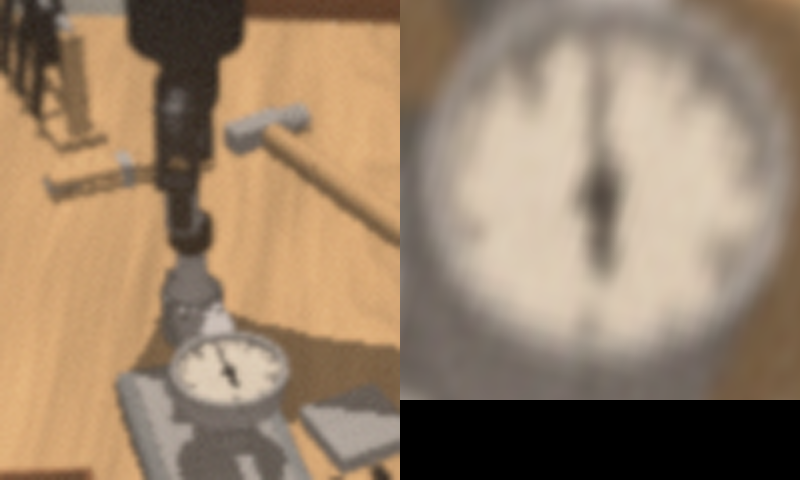

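The grip closed to a gap of 0 mm, so it did not hold the knob. Before clamping, the fingertip appears just beside and above the knob top at (185,215). I'll look at it closed.

Run:
```python
from h import *
b=grab('side','s2');a=grab('top','t2');s=read_state();print(s['finger_gap'],s['ft_force'])
for P in ([*G(-65),181],[*G(-65),159],[*s['eef_pos']],[*G(-65),170]): print(proj(b,P),proj(a,P))
B=cv2.resize(b['image'][120:200,190:270],(400,400),interpolation=cv2.INTER_CUBIC)
A=cv2.resize(a['image'][120:200,210:290],(400,400),interpolation=cv2.INTER_CUBIC)
cv2.imwrite('pics/v2.png',np.hstack([B,A]))
```

```text
0.18449527025408205 [-0.86737459 -0.48976406 -0.07356421]
[227.15808752 154.3200877 ] [262.82650875 160.62764104]
[227.37116672 160.98361336] [262.55075184 162.49149919]
[227.44236813 163.07729014] [262.46082196 163.07483284]
[227.26514819 157.67343759] [262.68725622 161.56887847]
```

View pics/v2.png

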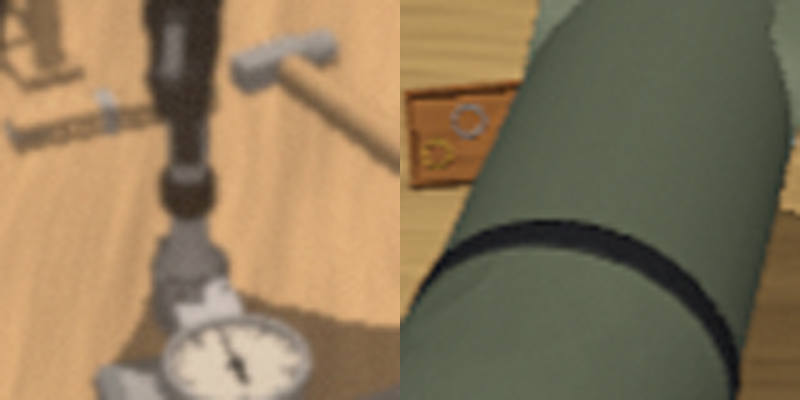

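Run:
```python
from h import *
for t in('s0','s1','s2'):
    b=load(t); print(t)
    for v in range(128,168,4): print(v,[tuple(pix(b,u,v).round(0).astype(int)) for u in(224,227,230)])
s=read_state(); print(s)
```

```text
s0
128 [(np.int64(658), np.int64(-530), np.int64(3)), (np.int64(646), np.int64(-534), np.int64(1)), (np.int64(634), np.int64(-531), np.int64(3))]
132 [(np.int64(654), np.int64(-497), np.int64(3)), (np.int64(642), np.int64(-496), np.int64(4)), (np.int64(631), np.int64(-499), np.int64(3))]
136 [(np.int64(647), np.int64(-435), np.int64(22)), (np.int64(636), np.int64(-430), np.int64(25)), (np.int64(624), np.int64(-430), np.int64(26))]
140 [(np.int64(646), np.int64(-416), np.int64(16)), (np.int64(635), np.int64(-423), np.int64(12)), (np.int64(624), np.int64(-422), np.int64(13))]
144 [(np.int64(646), np.int64(-411), np.int64(1)), (np.int64(634), np.int64(-411), np.int64(2)), (np.int64(623), np.int64(-411), np.int64(3))]
148 [(np.int64(643), np.int64(-382), np.int64(2)), (np.int64(632), np.int64(-385), np.int64(1)), (np.int64(621), np.int64(-384), np.int64(2))]
152 [(np.int64(606), np.int64(-77), np.int64(183)), (np.int64(598), np.int64(-77), np.int64(184)), (np.int64(590), np.int64(-78), np.int64(184))]
156 [(np.int64(604), np.int64(-56), np.int64(185)), (np.int64(596), np.int64(-59), np.i
[... 3367 characters left out ...]
90056305,  1.80600674]), 'qvel': array([-0.00093365, -0.00172609, -0.00191342,  0.00061412, -0.00095329,
       -0.00082179,  0.0009782 ]), 'joint_efforts': array([-1.47185347e-03, -8.78372669e+01,  1.16744998e+01, -3.28129435e+01,
        1.67469116e-02,  1.45014597e-03, -1.21134394e-05]), 'eef_pos': array([596.83564517, -69.67400404, 151.97780146]), 'tool_rot': array([[ 2.07828950e-02,  9.99784012e-01, -3.32097740e-05],
       [ 9.99784012e-01, -2.07828956e-02, -1.85228951e-05],
       [-1.92090896e-05, -3.28176417e-05, -9.99999999e-01]]), 'ft_force': array([-0.86737459, -0.48976406, -0.07356421]), 'torque': array([-0.02850228,  0.02332761,  0.00686509]), 'finger_gap': 0.18449527025408205}
```

The depth shows the closed fingertips at about z=187 to 190, just above the knob top, while the state reports TCP z=152. The reported TCP therefore lies well beyond the real tips. I'll measure this with a gentle guarded touch on the knob top, known to be at 181 mm.

Run:
```python
from h import *
k=G(-65)
print(movel([*k,130],max_speed=15,guard=4)); s=read_state(); print(s['time'],s['eef_pos'],s['ft_force'])
movel([*k,s['eef_pos'][2]+30]); s=read_state(); print(s['eef_pos'],s['ft_force'])
```

```text
True
6.6917 [596.90204613 -69.66529097 147.57691319] [-1.09812992 -0.40614782  8.10349185]
[597.10466992 -69.65543721 177.97842572] [-0.10596976 -0.3398041   0.25351959]
```

Contact came at reported z=147.8 against 181 true, so the fingertips are about 33 mm short of the reported TCP. I'll regrip with that offset.

```bash
echo "OFF=33.3  # true tip z = reported z + OFF" >> h.py
python3 - <<'E'
from h import *
k=G(-65)
open_gripper(); print(read_state()['finger_gap'])
print(movel([*k,152-OFF],max_speed=70,guard=8)); s=read_state(); print(s['eef_pos'],s['ft_force'])
clamp(); s=read_state();print(s['time'],s['finger_gap'],s['ft_force'],s['torque'],s['eef_pos'])
if 25<s['finger_gap']<34:
    q=np.array(s['qpos'],float); print(q)
    q[6]-=2.65; goto_joints(q)
    s=read_state();print(s['time'],s['finger_gap'],s['ft_force'],s['torque'],s['eef_pos'],s['qpos'][6])
a=grab('top','t3');b=grab('side','s3'); r=rect(b,(563.9,27.0)); print([np.round(phase(r,x,x+4),2) for x in(22,24,26,28)],[np.round(phase(r,x,x+4,N=5),2) for x in(22,24,26)])
cv2.imwrite('pics/v3.png',cv2.resize(np.hstack([r,rect(a,(563.9,23.9))]),(800,400)))
E
```

```text
85.34779916324418
False
[597.11575639 -69.74384455 119.10917304] [ 0.00906022 -0.19562823  0.91391943]
9.3833 28.665300759528954 [-4.6162005   7.73920829 12.76162071] [ 1.69475841  0.83522781 -0.04885545] [597.06360396 -68.08659843 119.32895834]
[-0.24013431  0.60855073  0.3770998   1.7518852  -0.29011113  0.83668969
  1.82270622]
11.7333 28.14782705770635 [13.53344692  1.44525767 -7.87916516] [ 0.32653194 -2.70648545 -0.01853326] [598.97164594 -67.50871227 119.51266834] -0.8273580382138468
[array([-0.54,  0.06]), array([-0.4 ,  0.07]), array([-0.3 ,  0.07]), array([-0.11,  0.06])] [array([-0.3 ,  0.08]), array([-0.14,  0.09]), array([-0.65,  0.09])]
```

View pics/v3.png

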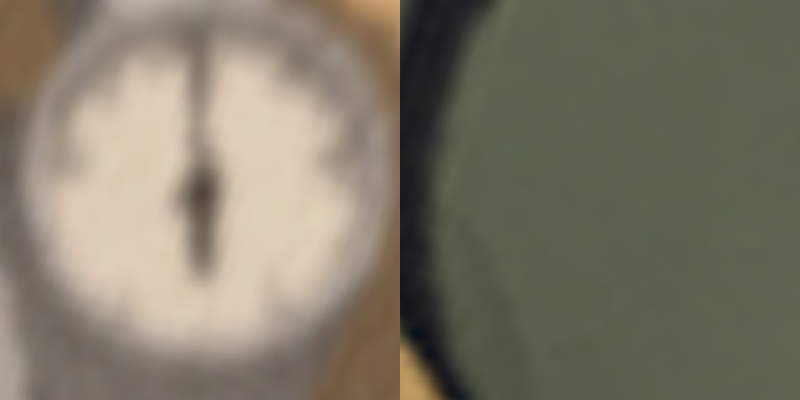

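The zero line now sits under the pointer: the remaining long lines show at about ±70° and the phase is about 0°. I'll release, retreat up and measure again without the pointer, then check a tilted pose for pressing, with the gripper leaning away from the dial.

```bash
cat >> h.py <<'E'
def fit(im,S=6,r0=24,r1=31):
    """face angle deg cw from the column, long/half lines only, pointer sectors masked, r-averaged"""
    p=255.-polar(im)[:,int(r0*S):int(r1*S)].mean(1); a=(np.arange(720)/2+90)%360
    m=(abs((a+180)%360-180)>11)
    d=lambda x,w:np.exp(-(((x+18)%36-18)/w)**2)
    out=[]
    for f in np.arange(-36,36,.25):
        A=np.c_[d(a-f,3),np.exp(-(((a-f+36)%72-36)/3)**2),np.ones(720),*[g(k*np.radians(a)) for k in(1,2) for g in(np.cos,np.sin)]][m]
        out.append((np.linalg.lstsq(A,p[m],rcond=None)[1][0],f))
    return min(out)[1]
def press(a):
    """tool orientation for pressing, leaning out by a; jaws across the lever"""
    d=np.array([*D,0]); z=np.array([0,0,-np.cos(a)])-np.sin(a)*d
    x=np.array([-D[1],D[0],0]); x=-x; return np.c_[x,np.cross(z,x),z]
def tcp(a,h,gx=130,half=11):
    """reported TCP for which the outer edge of the finger end stands at gauge x gx, height h"""
    d=np.array([*D,0]); z=press(a)[:,2]; e=np.cos(a)*d-np.array([0,0,np.sin(a)])
    return np.array([*G(gx),h])-half*e+OFF*z
E
python3 - <<'E'
from h import *
open_gripper(); k=G(-65); movel([*k,175-OFF+50],max_speed=120)
b=grab('side','s4');s=read_state();print(s['time'],s['ft_force'])
c=(563.9,27.0)
print('before',fit(rect(load('s0'),c)),fit(rect(load('t0'),(563.9,23.9))),'held',fit(rect(load('s3'),c)),'after',fit(rect(b,c)))
for a in(.25,.35,.45):
    for h in(120,66): 
        q=inverse_kinematics(tcp(a,h),press(a)); print(a,h,tcp(a,h).round(1),None if q is None else np.round(q,2))
E
```

```text
13.225 [-0.03131723  1.25937105  0.40760008]
before -30.5 -31.25 held 35.75 after 0.0
0.25 120 [538.6  96.5  90.5] [-0.59  0.56  0.19  1.93  0.23  0.69 -0.27]
0.25 66 [538.6  96.5  36.5] [-0.6   0.66  0.21  1.96  0.22  0.57 -0.29]
0.35 120 [539.5  93.8  92.5] [-0.69  0.58  0.24  1.94  0.33  0.71 -0.4 ]
0.35 66 [539.5  93.8  38.5] [-0.7   0.68  0.27  1.96  0.32  0.59 -0.42]
0.45 120 [540.4  91.3  94.8] [-0.77  0.61  0.29  1.94  0.41  0.74 -0.51]
0.45 66 [540.4  91.3  40.8] [-0.79  0.71  0.32  1.96  0.4   0.63 -0.54]
```

After release the zero line is at 0.0°, against a tolerance of ±3.8°. Next: close the fingers, go above the pad, and feel for contact.

Run:
```python
from h import *
A=.35
p=read_state()['eef_pos']; movel([p[0],p[1],225]); clamp()
movep(tcp(A,230),press(A)); movel(tcp(A,95),max_speed=100); wait(.3)
f0=np.mean([ (wait(.02),read_state()['ft_force'])[1] for _ in range(10)],0)
hit=movel(tcp(A,74),max_speed=12,guard=1.6); s=read_state()
print(hit,f0,s['time'],s['eef_pos'],s['ft_force'],'h',s['eef_pos'][2]-tcp(A,0)[2],s['finger_gap'])
a=grab('top','t5');b=grab('side','s5')
np.save('f0.npy',f0)
V=cv2.resize(b['image'][150:250,190:290],(400,400),interpolation=cv2.INTER_CUBIC)
W=cv2.resize(a['image'][135:215,190:270],(400,400),interpolation=cv2.INTER_CUBIC)
cv2.imwrite('pics/v5.png',np.hstack([V,W]))
```

```text
True [ 0.13288838  0.32379446 -0.13353591] 18.2 [539.36749685  93.84529441  54.22756771] [ 1.29812839 -0.06577983  3.02349578] h 81.73680317025217 0.06960036493928491
```

View pics/v5.png

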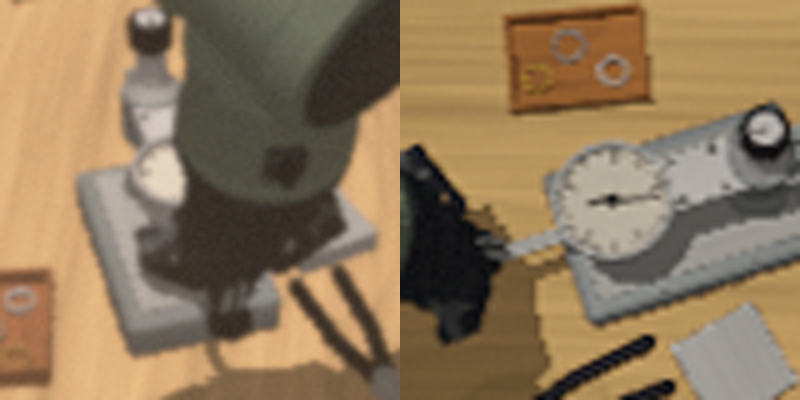

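The top view now shows the whole dial and the fingers sit on the pad. I'll press most of the way, read the pointer in the top view, then trim.

```bash
cat >> h.py <<'E'
def ptr(c,cen,S=6):
    im=polar(rect(c,cen)); p=255.-im[:,int(14*S):int(23*S)].mean(1); a=(np.arange(720)/2+90)%360
    p=cv2.GaussianBlur(np.r_[p,p,p].reshape(-1,1),(1,0) if 0 else (1,9),0).ravel()[720:1440]
    i=p.argmax(); j=np.arange(i-16,i+17)%720; w=np.clip(p[j]-np.median(p)-.3*(p[i]-np.median(p)),0,None)
    return (a[i]+((np.arange(-16,17)/2)*w).sum()/w.sum())%360, p[i]-np.median(p)
E
python3 - <<'E'
from h import *
A=.35; c=(563.9,23.9); f0=np.load('f0.npy')
print('check t0,t5',ptr(load('t0'),c),ptr(load('t5'),c),'face',fit(rect(load('t5'),c)))
for h in(76,71):
    print(movel(tcp(A,h),max_speed=12,guard=8)); wait(.3)
    t=grab('top','t6_%d'%h); s=read_state(); print(h,ptr(t,c),s['time'],s['ft_force']-f0,s['eef_pos'][2]-tcp(A,0)[2])
E
```

```text
check t0,t5 (np.float64(356.84003251928436), np.float64(59.06423611111107)) (np.float64(10.405477484276195), np.float64(54.8729383680556)) face 0.0
False
76 (np.float64(98.24881414747358), np.float64(45.71516927083333)) 19.2833 [-1.87556223  1.77382938  3.19486523] 76.03053932013741
False
71 (np.float64(167.01333892882087), np.float64(58.06535734953701)) 20.2 [-1.14994207  1.66939194  4.63164427] 71.02093829141059
```

Run:
```python
from h import *
A=.35; c=(563.9,23.9); f0=np.load('f0.npy')
print(movel(tcp(A,67.6),max_speed=8,guard=8)); wait(.8)
t=grab('top','t7'); s=read_state(); print(ptr(t,c),s['time'],s['ft_force']-f0,np.linalg.norm(s['ft_force']-f0),s['eef_pos'][2]-tcp(A,0)[2])
cv2.imwrite('pics/v7.png',np.hstack([cv2.resize(rect(t,c),(400,400)),cv2.resize(t['image'][135:215,190:270],(400,400),interpolation=cv2.INTER_CUBIC)]))
```

```text
False
(np.float64(213.68267711096573), np.float64(59.214988425925924)) 21.625 [-1.42919988e-04 -6.53170071e-01  5.27548669e+00] 5.315768149188559 67.60063374213709
```

View pics/v7.png

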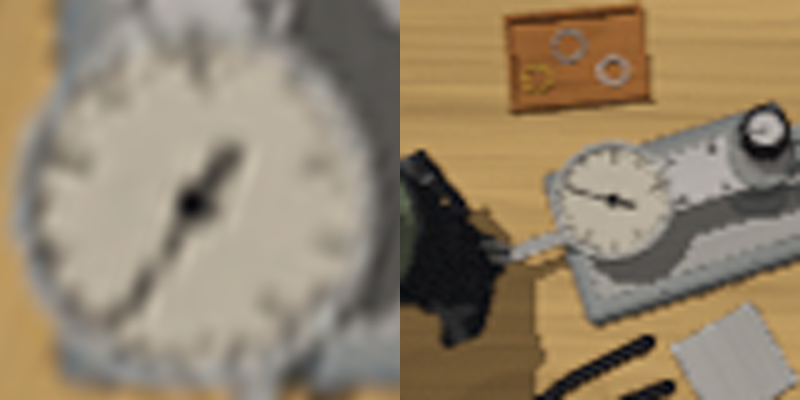

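The pointer is at 214° on the third long line, at (120,315) in the left view. The double zero line is at the top, at (195,60). The force is 5.3 N, as expected at 3 mm. Handing in.

Run:
```python
from h import *
wait(.3); finish_job(); s=read_state(); print(s['time'],s['ft_force'])
```

```text
the job is handed in; nothing more can be done
the job is handed in; nothing more can be done
```

The gauge is zeroed, and the fingers are holding the lever at a reading of 3 mm. I handed the job in at about 22 s.

- **Zeroing:** I turned the knob 2.65 rad clockwise. After release, the side view showed the zero line at 0° from the column, the pointer's foot-down direction (tolerance about ±3.8°).
- **Lever:** I pressed the pad down about 16 mm with the closed fingers, leaning away from the dial. The last check put the pointer at 214° (216° is 3 mm, allowed 187–245°). The force was 5.3 N, against about 5.5 N expected.
- **What disagreed:** The real fingertips end about 33 mm short of the reported TCP. My first grip therefore closed on air above the knob. I measured the offset with a light touch on the knob top (about 8 N) and corrected for it.
- **Outlier:** While the knob was still gripped, one fit gave the face angle as 35.75°. That is almost exactly one 36° line spacing, so I took it as the fit locking onto the wrong line. The picture and the check after release both showed zero.
- **Dial and tools:** I never aimed the arm at the dial or the tools, and the last picture showed the tray and block unmoved. I did not check the other tools individually.
- **After hand-in:** The state could no longer be read, so I have no readings from the final second of holding.

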